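# Shut the open draw clasp of the objective carrying case

## Robot

A 6-joint arm with a two-finger parallel gripper is mounted at the origin on a cart in front of the work surface, level with it; the furniture and walls round the work are solid. World frame = base frame: x ahead of the robot, y to its left, z up, the work surface at z = 0. Lengths are in m, angles in rad, forces in N, time in s.
With the tool pointing down it reaches from about 0.3 to 0.85 m from the base axis. Payload 4.2 kg.
Tool frame: the origin (TCP) lies on the centre line of the jaws, within the pads' length; the fingertips stand r.tcp_to_tips ahead of it and the grasp point (between the pads) lies 8 mm behind it (r.tcp_to_tips is the distance from the TCP to the fingertips, in m); z points along the fingers, y is the line along which they close (so a half turn about z gives the same grasp; the last joint's range is limited). The gripper opens to 91 mm and grips with 3 to 60 N. Pads are 32 mm wide; open, the fingers measure 118 mm over their backs; the gripper's body (76 mm by 178 mm) begins 60 mm behind the grasp point.
Start: joints at [1.321, 0.32, 1.565, -0, 1.257, -0.02], TCP at [0.131, 0.56, 0.225] pointing down, gripper open.
Joint ranges: [-3.11, 3.11], [-0.84, 2.01], [0.21, 2.61], [-1.34, 4.49], [0.05, 2.63], [-2.56, 2.56]. Speed limits (rad/s): [2.57, 2.57, 3.14, 3.14, 3.14, 3.14].

## Interface

Orientations are given as [roll, pitch, yaw] about the fixed x, y, z axes, in that order (R = Rz(yaw) Ry(pitch) Rx(roll)).
In Python, from rig import r gives the robot as it stands. The module is installed in compiled form; this text tells all that it offers.
- The arm moves only by the shell command python3 -m pendant 'ROWS' [FORCE]. ROWS is JSON, a list of rows, each an object with "fingers": the opening, from 0 (shut) to 1 (fully open); "slide": the shift along the tool's x, y, z in m, a list of three; "yaw": the turn about the tool's z in rad. In form: [{"fingers": fingers, "slide": [dx, dy, dz], "yaw": yaw}, ...]. A call has 1 to 12 rows; each row is the pose to reach, as a shift and turn from the pose commanded when the call began, along the tool's axes at that moment; what a row does not reach only later rows make up. A row lasts 1/12 s, in which the tool goes at most 41.7 mm and 7.16 degrees, less where a joint would pass 70% of its speed; a pose out of reach is approached as far as the arm can. A call with a gripper value outside its range is refused whole. The fingers move at their own pace and stop on an object; FORCE is the grip in N (left out, the last holds). Time passes only in rows, so rows that repeat a pose let the fingers close. It gives the time, the measured TCP pose, the force, the opening and the grip force at its end, in the units of the state.
- r.observe(): the state, without advancing time (a new reading comes with each control period).
- r.get_image(name): name is "scene" or "top"; returns the picture (384x512x3 uint8, red, green, blue); there is no depth.
- r.camera_params(name): a dict with "camera_matrix" (3x3 intrinsics, pixels), "eye" and "rotation" of the camera in the world. Camera axes: x right, y down, z forward; pixel columns grow to the right and rows downward; lengths in m; the calibration is good to about 2 mm. A picture is of the moment at which its call begins. camera_params takes no time and is no camera call.
- r.job_done(): hands the job in; it is judged then, once.
The state is a dict: "t": time; "q": joint angles; "joint_vel": joint speeds; "tau": joint torques, N m; "tool_pos": TCP position; "orientation": TCP orientation; "ft_force": force on the tool from outside, world axes, zero at the start; "torque": the same for the moment, N m; "width": finger opening in m; "gripper_force": force on a finger pad.
Only numpy, scipy, OpenCV 4.12 (cv2) and the standard library are available. Lean on these libraries where they do the work, as an engineer would, in place of code of your own. Each camera call takes 0.05 s, during which the arm holds its last target. There are 200 camera calls.

## Task

The grey carrying case standing on the bench has two draw clasps on its top; one is shut and the other is still open, its lever up and its wire loop thrown back. On the open one, swing the wire loop over so that its cross bar drops behind the keeper hook while the lever is still up, then press the lever all the way down until it snaps flat with the loop hooked and drawn tight, and let go.

Things in the scene. Friction and masses are not known exactly. Their poses are not given: they have to be found in the camera images.
- clasp: The open draw clasp, plain steel, on the flat top of a fixed grey case (164 x 310 mm, top 100 mm over the bench). Origin: on the case top below the lever's pivot, which is 12 mm higher. +x points to the keeper, y across the clasp (pivot pins, case's long side), z up. A twin clasp, already shut, is 170 mm away along y, at either end; a 23 mm high handle lies between.
- clasp_lever (a joint): Angle of the lever about its pivot, rad: 0 is flat and shut, pointing to the clasp's -x; pi/2 is straight up; beyond that it leans to the keeper. Starts at 1.66 to 2.0, stop at 2.1. It turns easily and stays where left; with the loop hooked it needs up to 12 N at its end from 70 degrees down, goes over centre at about 17 degrees, snaps flat and stays.
- lever_end (a point): Point on the lever's end, on its upper face when shut (keeper side when up). The lever is a plate 24 mm wide, 3 mm thick, ending 50 mm from the pivot, so 55 to 63 mm above the case top at the start. Shut, the plate's upper face lies 17 mm above the case top. Push the side that faces the keeper to shut it; that side is clear once the loop is down.
- loop_bar (a point): Middle of the wire loop's cross bar (30 mm long along y, 4 mm thick). The loop's two wires hinge on the lever 18 mm from its pivot, 70 mm from the bar. It starts upright, thrown back up to 35 degrees to -x, bar 87 to 101 mm above the case top, and swings to +x clear over the lever's end. Pushed 20 degrees past upright it falls by itself; with the lever up its bar lands behind the hook.
- keeper_seat (a point): Where the middle of the cross bar lies when hooked: 55 mm along the clasp's +x from its origin, 8 mm above the case top, behind (+x of) the keeper hook, which is 16 mm wide, 13 mm high, its lip reaching 5 mm past the seat to +x; the loop's wires pass either side of it. The keeper is sprung and gives about 3 mm toward the lever when drawn tight.

How it is judged:
On the way:
1. the loop's cross bar is down behind the keeper hook while the lever is still raised (more than about 50 degrees) (z of loop_bar in the frame of clasp below 0.0125 m and x of loop_bar in the frame of keeper_seat above -0.004 m and value of joint clasp_lever above 0.9 rad), for 0.2 s.
At the end, for the whole second after the job is handed in: the lever lies flat (within 0.15 rad) and stays there, and the loop's cross bar is hooked behind the keeper: within 10 mm of the keeper's seat and below the hook's lip (under 12.5 mm above the case top) (value of joint clasp_lever below 0.15 rad and z of loop_bar in the frame of clasp below 0.0125 m and distance between loop_bar and keeper_seat below 0.01 m); the robot touches nothing.
It also fails if it takes over 38 s, if anything falls off the work surface, if the arm or the gripper's body presses on something with over 40 N, if the wrist force passes 120 N, or if a joint passes its speed limit or range.

## Working session

There is one attempt and no reset: what is moved stays moved. The work goes in short steps, Python scripts to look and compute and a shell command to move; the robot and the scene stay as the last step left them, time stands still between calls to the robot, and variables do not carry over. Pictures are saved under pics/ and viewed, at most 10 in all, crops included, and the job is handed in when it is done.

```bash
mkdir -p pics; python3 - <<'E'
from rig import r
import cv2
for n in("scene","top"):
    cv2.imwrite(f"pics/{n}0.png",cv2.resize(r.get_image(n),(800,600),interpolation=cv2.INTER_CUBIC)[:,:,::-1])
    c=r.camera_params(n);print(n,{k:(v.round(4).tolist() if hasattr(v,'round') else v) for k,v in c.items()})
o=r.observe();print(o["t"],o["tool_pos"],o["orientation"],r.tcp_to_tips)
E
```

```text
scene {'camera_matrix': [[432.4838, 0.0, 254.7316], [0.0, 432.4838, 202.153], [0.0, 0.0, 1.0]], 'eye': [0.2062, -0.63, 0.4897], 'rotation': [-1.99, -0.0047, -0.4985]}
top {'camera_matrix': [[385.2069, 0.0, 256.0831], [0.0, 385.2069, 190.5679], [0.0, 0.0, 1.0]], 'eye': [0.4647, 0.0585, 0.9807], 'rotation': [-3.0058, -0.0082, -1.5932]}
0.1 [0.13086621 0.55944653 0.22422094] [-3.14002238e+00  2.09279045e-05  2.91184585e+00] 0.011
```

View pics/scene0.png

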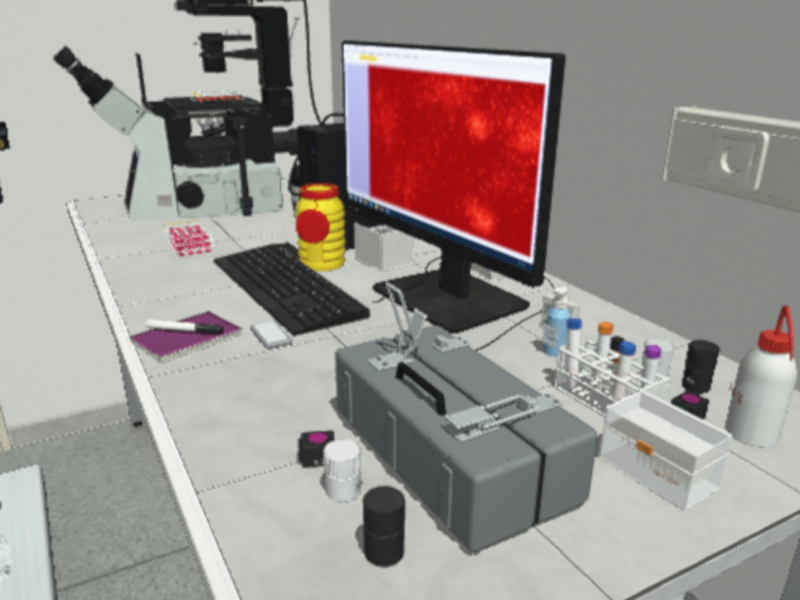

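View pics/top0.png

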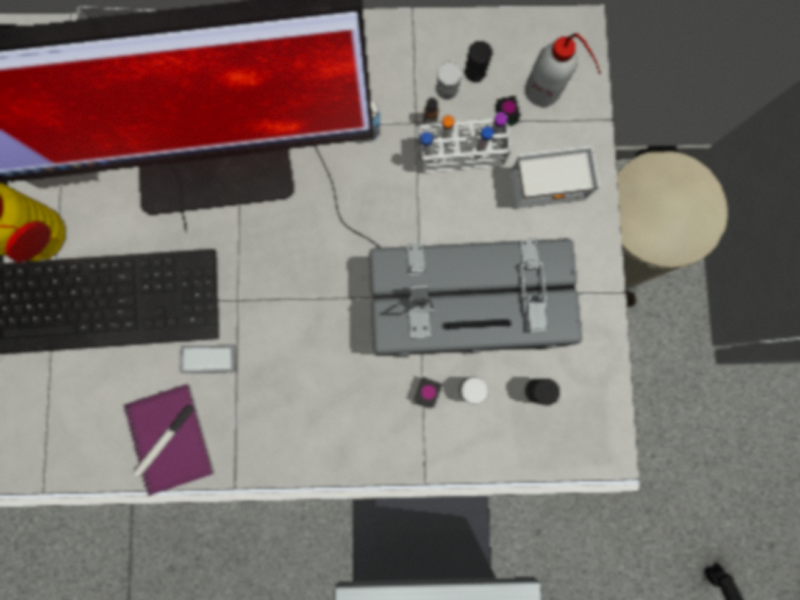

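The open clasp is the left one: in the scene view its lever and loop are at about (405,320), in the top view at about (418,300). The keeper is at (415,258) in the top view, on the far side.

```bash
cat >h.py <<'E'
from rig import r
import numpy as np, cv2
from scipy.spatial.transform import Rotation as Ro
def cam(n):
    c=r.camera_params(n);return np.array(c["camera_matrix"]),np.array(c["eye"]),Ro.from_euler("xyz",c["rotation"]).as_matrix()
def ray(n,u,v):
    K,e,R=cam(n);return e,R@np.linalg.solve(K,[u,v,1])
def onz(n,u,v,z):
    e,d=ray(n,u,v);return e+d*(z-e[2])/d[2]
def proj(n,p):
    K,e,R=cam(n);q=K@(R.T@(np.array(p)-e));return q[:2]/q[2]
def crop(n,u0,v0,w,h,s,name):
    cv2.imwrite(name,cv2.resize(r.get_image(n)[v0:v0+h,u0:u0+w],(w*s,h*s),interpolation=cv2.INTER_CUBIC)[:,:,::-1])
E
python3 - <<'E'
from h import *
crop("top",230,145,150,90,5,"pics/t1.png");crop("scene",205,170,160,120,5,"pics/s1.png")
f=.64
for u,v in [(372,250),(572,240),(580,342),(375,352),(417,258),(420,325)]: print(u,v,onz("top",u*f,v*f,.1).round(3))
E
```

```text
372 250 [0.658 0.089 0.1  ]
572 240 [ 0.667 -0.211  0.1  ]
580 342 [ 0.514 -0.214  0.1  ]
375 352 [0.506 0.087 0.1  ]
417 258 [0.644 0.022 0.1  ]
420 325 [0.544 0.02  0.1  ]
```

View pics/t1.png

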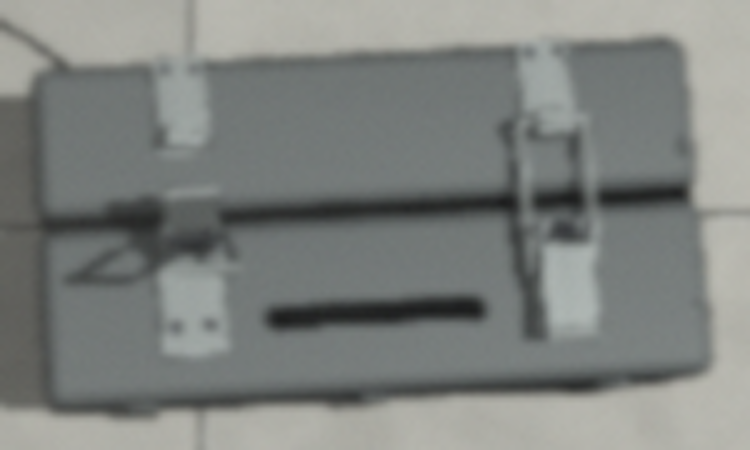

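View pics/s1.png

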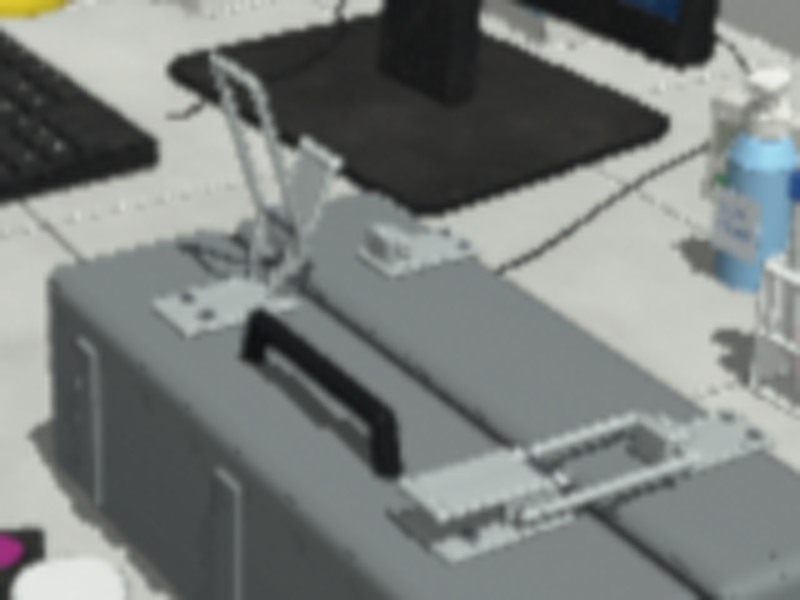

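The scene crop shows the loop bar's middle at (240,72) and the lever end at (323,150). The top crop shows the lever end at (192,189) and the keeper hook's near edge at (180,148). I'll fit the clasp model to these.

```bash
cat >>h.py <<'E'
def model(ox,oy,th,a,yaw=.028):
    u=np.array([-np.cos(th),0,np.sin(th)]);P=np.array([0,0,.012])
    end=P+.05*u; bar=P+.018*u+.07*np.array([-np.sin(a),0,np.cos(a)])
    R=Ro.from_euler("z",yaw).as_matrix();o=np.array([ox,oy,.1])
    return [o+R@x for x in(end,bar,np.array([.055,0,.008]))]
E
python3 - <<'E'
from h import *
from scipy.optimize import least_squares
S=lambda u,v:np.array([205+u/5,170+v/5]);T=lambda u,v:np.array([230+u/5,145+v/5])
def f(x):
    e,b,k=model(*x)
    return np.r_[proj("scene",e)-S(323,150),proj("scene",b)-S(240,72),proj("top",e)-T(192,189)]
s=least_squares(f,[.58,.022,1.8,.3]);print(s.x,s.fun.round(1))
for p in model(*s.x):print(p.round(3),(proj("top",p)-[230,145])*5,(proj("scene",p)-[205,170])*5)
print(onz("top",*T(180,148),.113))
E
```

```text
[0.57124815 0.02146391 2.05157651 0.299145  ] [-0.5  0.1  0.2  0.3  0.  -0.4]
[0.594 0.022 0.156] [192.07277569 187.22209778] [320.66710531 150.25627237]
[0.559 0.021 0.195] [200.52647902 257.62807131] [240.88051029  73.6279568 ]
[0.626 0.023 0.108] [184.09669317 135.30928144] [386.30980005 245.27252053]
[0.61944524 0.02523522 0.113     ]
```

```bash
python3 -m pendant '[{"fingers":0,"slide":[-0.083,-0.073,0],"yaw":-0.1},{"fingers":0,"slide":[-0.083,-0.073,0],"yaw":-0.2},{"fingers":0,"slide":[-0.166,-0.145,0],"yaw":-0.25},{"fingers":0,"slide":[-0.166,-0.145,0],"yaw":-0.258},{"fingers":0,"slide":[-0.25,-0.218,0],"yaw":-0.258},{"fingers":0,"slide":[-0.25,-0.218,0],"yaw":-0.258},{"fingers":0,"slide":[-0.333,-0.29,0],"yaw":-0.258},{"fingers":0,"slide":[-0.333,-0.29,0],"yaw":-0.258},{"fingers":0,"slide":[-0.416,-0.363,0],"yaw":-0.258},{"fingers":0,"slide":[-0.416,-0.363,0],"yaw":-0.258},{"fingers":0,"slide":[-0.45,-0.4,0],"yaw":-0.258},{"fingers":0,"slide":[-0.47,-0.415,0],"yaw":-0.258}]' 10
python3 - <<'E'
from h import *
for z in(.2,.3): print(onz("top",376*.64,135*.64,z))
E
```

```text
t: 1.2
tool_pos: [0.4221, 0.151, 0.2251]
orientation: [3.141, 0.0, -3.113]
ft_force: [1.3, 0.5, 0.3]
width: 0.0142
gripper_force: 0.0
[0.79508329 0.07750158 0.2       ]
[0.75276721 0.07506866 0.3       ]
```

```bash
python3 -m pendant '[{"fingers":0,"slide":[-0.01,-0.029,0],"yaw":0},{"fingers":0,"slide":[-0.01,-0.029,0],"yaw":0},{"fingers":0,"slide":[-0.023,-0.029,0],"yaw":0},{"fingers":0,"slide":[-0.023,-0.029,0.02],"yaw":0},{"fingers":0,"slide":[-0.023,-0.029,0.036],"yaw":0},{"fingers":0,"slide":[-0.023,-0.029,0.036],"yaw":0},{"fingers":0,"slide":[-0.023,-0.029,0.036],"yaw":0},{"fingers":0,"slide":[-0.023,-0.029,0.036],"yaw":0}]'
python3 - <<'E'
from h import *
crop("scene",205,110,160,120,5,"pics/s2.png")
o=r.observe();print(o["t"],o["tool_pos"])
E
```

```text
t: 1.87
tool_pos: [0.4459, 0.1256, 0.1897]
orientation: [3.141, 0.001, -3.112]
ft_force: [0.8, 0.5, 0.3]
width: 0.0004
gripper_force: 0.0
1.9167 [0.44596428 0.12550641 0.18989898]
```

View pics/s2.png

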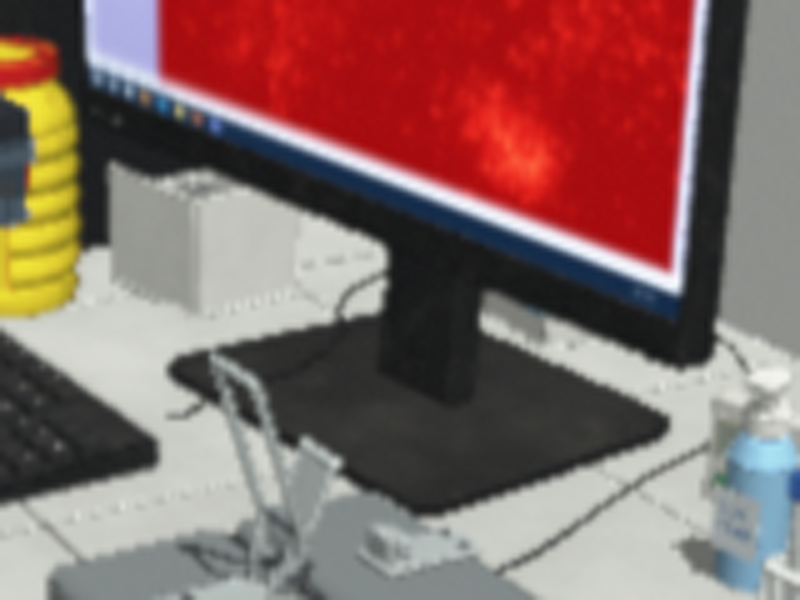

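The loop and lever are unchanged, and the gripper is still off to the left, because rows that fall short are limited by speed. I'll continue to the spot behind the bar.

```bash
python3 -m pendant '[{"fingers":0,"slide":[-0.022,-0.035,0],"yaw":0},{"fingers":0,"slide":[-0.044,-0.071,0],"yaw":0},{"fingers":0,"slide":[-0.066,-0.106,0.002],"yaw":0},{"fingers":0,"slide":[-0.066,-0.106,0.002],"yaw":0},{"fingers":0,"slide":[-0.066,-0.106,0.002],"yaw":0},{"fingers":0,"slide":[-0.066,-0.106,0.002],"yaw":0}]'
python3 - <<'E'
from h import *
crop("scene",205,130,160,120,5,"pics/s3.png")
E
```

```text
t: 2.42
tool_pos: [0.5141, 0.0209, 0.1874]
orientation: [3.141, 0.0, -3.114]
ft_force: [-0.3, -0.1, -0.1]
width: 0.0008
gripper_force: 0.0
```

View pics/s3.png

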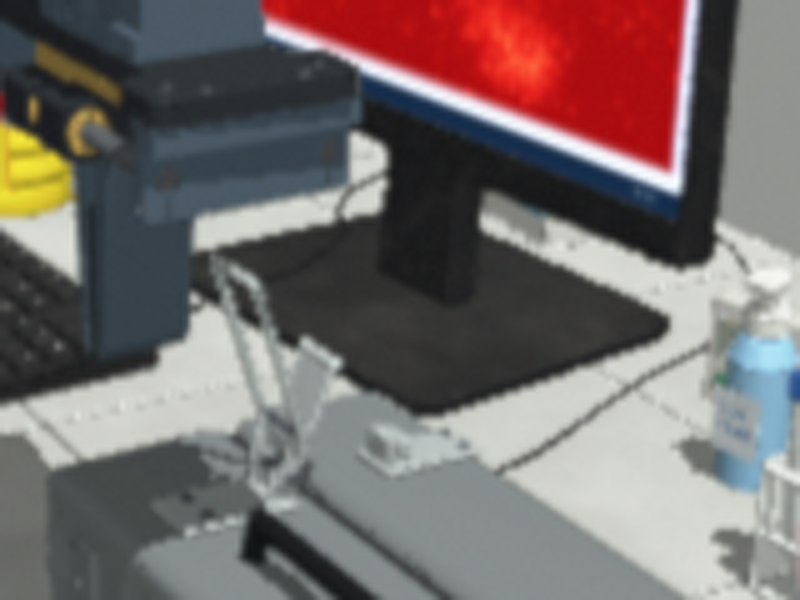

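The fingers are behind (-x of) the loop bar and level with its upper part (face at about (190,330), bar at (240,270)). I'll push toward +x.

```bash
python3 -m pendant '[{"fingers":0,"slide":[-0.015,0,0],"yaw":0},{"fingers":0,"slide":[-0.025,0,0],"yaw":0},{"fingers":0,"slide":[-0.032,0,0],"yaw":0},{"fingers":0,"slide":[-0.039,0,0],"yaw":0},{"fingers":0,"slide":[-0.046,0,0],"yaw":0},{"fingers":0,"slide":[-0.053,0,0],"yaw":0},{"fingers":0,"slide":[-0.06,0,0],"yaw":0},{"fingers":0,"slide":[-0.067,0,0],"yaw":0},{"fingers":0,"slide":[-0.074,0,0],"yaw":0},{"fingers":0,"slide":[-0.081,0,0],"yaw":0},{"fingers":0,"slide":[-0.081,0,0],"yaw":0},{"fingers":0,"slide":[-0.081,0,0],"yaw":0}]'
python3 -m pendant '[{"fingers":0,"slide":[0,0,-0.01],"yaw":0},{"fingers":0,"slide":[0,0,-0.02],"yaw":0},{"fingers":0,"slide":[0,0,-0.02],"yaw":0},{"fingers":0,"slide":[0,0,-0.02],"yaw":0}]'
python3 - <<'E'
from h import *
crop("scene",205,160,160,120,5,"pics/s4.png")
E
```

```text
t: 3.47
tool_pos: [0.5954, 0.0228, 0.1867]
orientation: [3.141, -0.001, -3.114]
ft_force: [-0.3, 0.2, 0.2]
width: 0.0003
gripper_force: 0.0
t: 3.8
tool_pos: [0.5957, 0.0228, 0.2085]
orientation: [3.142, 0.003, -3.113]
ft_force: [-0.3, -0.1, 0.2]
width: 0.001
gripper_force: 0.0
```

View pics/s4.png

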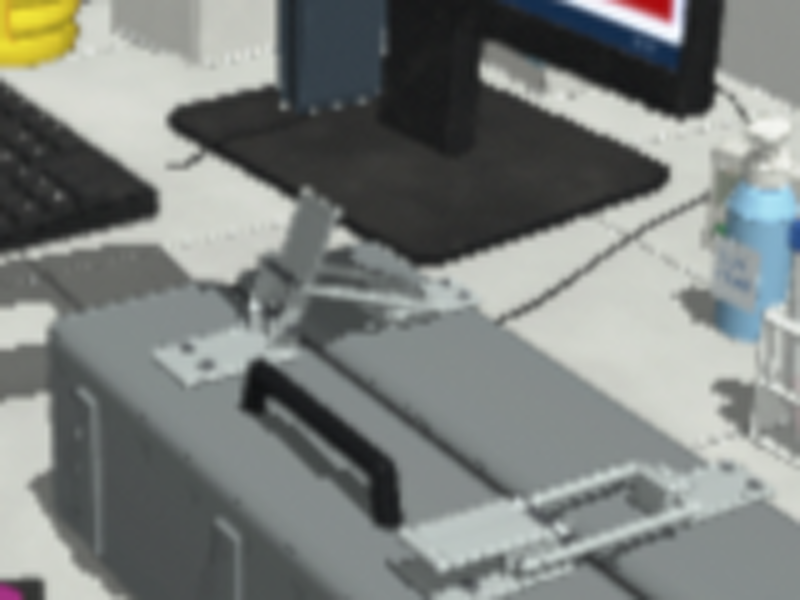

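The loop lies over the keeper with its bar at about (440,300), and the lever is still up with its end at (320,200). Next I bring the fingers down on the keeper side of the lever.

```bash
python3 -m pendant '[{"fingers":0,"slide":[-0.016,0,0],"yaw":0},{"fingers":0,"slide":[-0.032,0,0],"yaw":0},{"fingers":0,"slide":[-0.032,0,0],"yaw":0},{"fingers":0,"slide":[-0.032,0,0.02],"yaw":0},{"fingers":0,"slide":[-0.032,0,0.04],"yaw":0},{"fingers":0,"slide":[-0.032,0,0.055],"yaw":0},{"fingers":0,"slide":[-0.032,0,0.055],"yaw":0},{"fingers":0,"slide":[-0.032,0,0.055],"yaw":0}]'
python3 - <<'E'
from h import *
crop("scene",205,160,160,120,5,"pics/s5.png")
E
```

```text
t: 4.52
tool_pos: [0.6262, 0.0237, 0.1513]
orientation: [3.141, -0.003, -3.113]
ft_force: [1.2, 0.1, -0.4]
width: 0.0005
gripper_force: 0.0
```

View pics/s5.png

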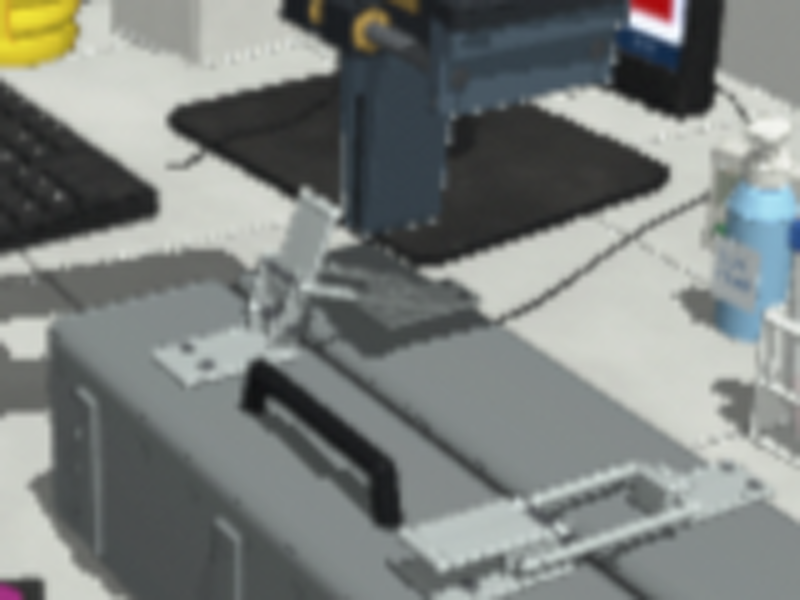

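The fingers are down on the keeper side of the lever (tip at (375,230), lever end at (320,195)). Now I swing the lever.

```bash
python3 -m pendant '[{"fingers":0,"slide":[0.008,0,-0.002],"yaw":0},{"fingers":0,"slide":[0.016,0,-0.004],"yaw":0},{"fingers":0,"slide":[0.024,0,-0.007],"yaw":0},{"fingers":0,"slide":[0.032,0,-0.009],"yaw":0},{"fingers":0,"slide":[0.038,0,-0.01],"yaw":0},{"fingers":0,"slide":[0.043,0,-0.011],"yaw":0},{"fingers":0,"slide":[0.048,0,-0.011],"yaw":0},{"fingers":0,"slide":[0.053,0,-0.011],"yaw":0},{"fingers":0,"slide":[0.058,0,-0.010],"yaw":0},{"fingers":0,"slide":[0.064,0,-0.009],"yaw":0},{"fingers":0,"slide":[0.064,0,-0.009],"yaw":0},{"fingers":0,"slide":[0.064,0,-0.009],"yaw":0}]'
python3 - <<'E'
from h import *
crop("scene",205,160,160,120,5,"pics/s6.png")
E
```

```text
t: 5.57
tool_pos: [0.5632, 0.0219, 0.161]
orientation: [3.141, 0.0, -3.113]
ft_force: [2.2, -0.3, -0.2]
width: 0.0003
gripper_force: 0.7
```

View pics/s6.png

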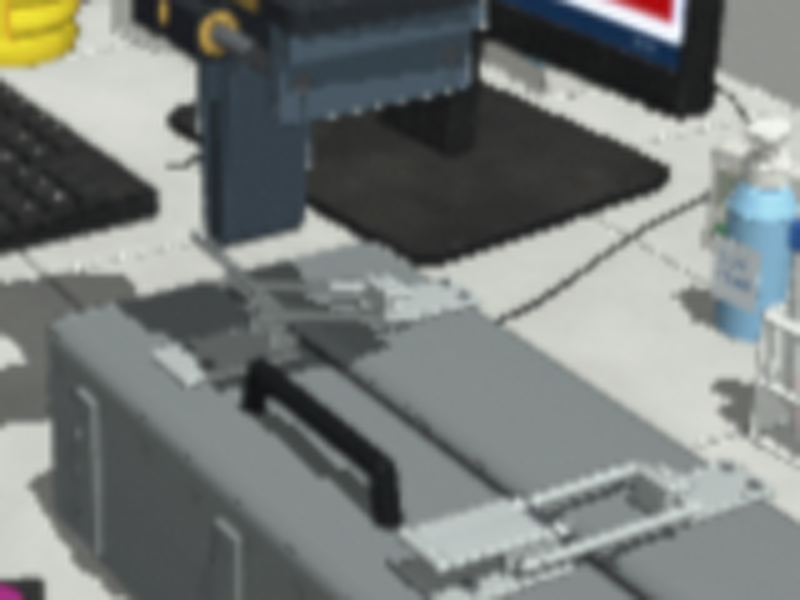

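The lever is at about 45°, leaning to -x, and the wires pass either side of the hook at (380,300). I continue the press, sliding out past the lever end and then down.

```bash
python3 -m pendant '[{"fingers":0,"slide":[0.011,0,0.002],"yaw":0},{"fingers":0,"slide":[0.018,0,0.005],"yaw":0},{"fingers":0,"slide":[0.024,0,0.009],"yaw":0},{"fingers":0,"slide":[0.028,0,0.014],"yaw":0},{"fingers":0,"slide":[0.032,0,0.019],"yaw":0},{"fingers":0,"slide":[0.034,0,0.024],"yaw":0},{"fingers":0,"slide":[0.035,0,0.028],"yaw":0},{"fingers":0,"slide":[0.035,0,0.031],"yaw":0},{"fingers":0,"slide":[0.035,0,0.033],"yaw":0},{"fingers":0,"slide":[0.035,0,0.033],"yaw":0},{"fingers":0,"slide":[0.035,0,0.033],"yaw":0}]'
```

```text
t: 6.53
tool_pos: [0.5275, 0.0209, 0.1289]
orientation: [3.141, -0.002, -3.113]
ft_force: [-4.8, -0.8, 9.3]
width: 0.0009
gripper_force: 4.6
```

```bash
python3 -m pendant '[{"fingers":0,"slide":[0,0,0.001],"yaw":0},{"fingers":0,"slide":[0,0,0.002],"yaw":0},{"fingers":0,"slide":[0,0,0.002],"yaw":0}]'
python3 -m pendant '[{"fingers":0,"slide":[0,0,-0.02],"yaw":0},{"fingers":0,"slide":[0,0,-0.05],"yaw":0},{"fingers":0,"slide":[0,0,-0.08],"yaw":0},{"fingers":0,"slide":[0.03,0,-0.1],"yaw":0},{"fingers":0,"slide":[0.06,0,-0.1],"yaw":0},{"fingers":0,"slide":[0.06,0,-0.1],"yaw":0},{"fingers":0,"slide":[0.06,0,-0.1],"yaw":0}]'
python3 - <<'E'
from h import *
crop("scene",205,160,160,120,5,"pics/s7.png")
E
```

```text
t: 6.78
tool_pos: [0.5275, 0.0209, 0.1282]
orientation: [3.141, -0.001, -3.113]
ft_force: [-6.8, -0.0, 18.3]
width: 0.0006
gripper_force: 8.9
t: 7.37
tool_pos: [0.4676, 0.0192, 0.2263]
orientation: [3.142, 0.001, -3.113]
ft_force: [0.3, 0.4, 0.7]
width: 0.0003
gripper_force: 0.0
```

View pics/s7.png

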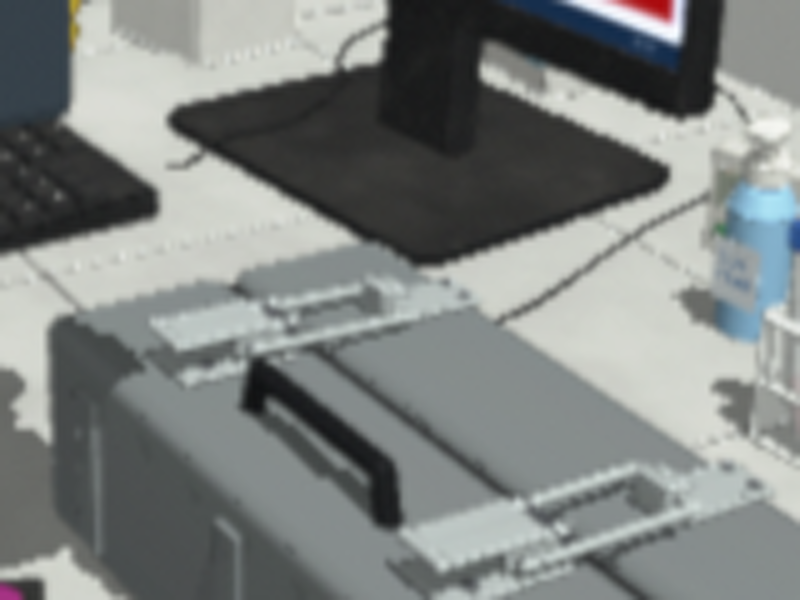

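The lever lies flat at (215,330) with the loop round the hook at (385,295), looking the same as the shut twin. The arm is clear.

```bash
python3 -c "
from rig import r
print(r.job_done())"
```

```text
the job is handed in; nothing more can be done
None
```

The open clasp is now shut: its loop is hooked behind the keeper, the lever snapped flat, and the arm is clear. I handed the job in at about 7.4 s; the hand-in returned no verdict, so this rests on the last picture.

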